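# Clamp the wax with three clicks

## Robot

A 6-joint arm with a two-finger parallel gripper is mounted at the origin on the work surface; the furniture and walls round the work are solid. World frame = base frame: x ahead of the robot, y to its left, z up, the work surface at z = 0. Lengths are in mm, angles in rad, forces in N, time in s.
With the tool pointing down it reaches from about 250 to 725 mm from the base axis. Payload 4 kg.
Tool frame: the origin (TCP) lies between the finger pads; the fingertips stand 8 mm ahead of it and the grasp point (between the pads) lies 11 mm behind it; y points along the fingers, x is the direction in which the jaws open and shut, and the axes are right-handed (so a half turn about y gives the same grasp; the last joint's range is limited). The gripper opens to 85 mm and grips with 20 to 120 N. Pads are 22 mm wide; open, the fingers measure 114 mm over their backs; the gripper's body (76 mm by 85 mm) begins 54 mm behind the grasp point. The pads swing forward as they close: fully open they stand 13 mm farther back than shut.
Start: joints at [-0.726, 0.241, 0.005, 1.335, 0, 1.571], TCP at [373.918, -331.941, 239.306] pointing down, gripper open.
Joint ranges: [-2.72, 2.72], [-1.05, 1.87], [-1.09, 1.28], [-1.99, 2.15], [-1.42, 1.44], [-3.14, 3.14]. Speed limits (rad/s): [2.79, 2.79, 3.14, 3.14, 3.14, 3.14].

## Interface

Orientations are given as a 3x3 rotation matrix whose columns are the frame's x, y, z axes.
In Python, from cell import arm gives the robot as it stands.
- The arm moves only by the tool apply_moves, never from a script. Its argument "plan" is a list that holds one entry, the list of rows, each a list of 7 numbers: the shift along the tool's x, y, z in cm, then the turn, a rotation vector about the tool's x, y, z in degrees, then the finger opening in cm, from 0 to 8.54. A call has 1 to 20 rows; each row is the pose to reach, as a shift and turn from the pose measured when the call began, along the tool's axes at that moment; what a row does not reach only later rows make up. A row lasts 1/12 s, in which the tool goes at most 41.7 mm and 7.16 degrees, less where a joint would pass 70% of its speed; a pose out of reach is approached as far as the arm can. A call with a gripper value outside its range is refused whole. The fingers move at their own pace and stop on an object; "newtons" is the grip in N (left out, the last holds). Time passes only in rows, so rows that repeat a pose let the fingers close. It gives the time, the measured TCP pose, the force and the opening at its end, in the units of the state.
- arm.state(): the state, without advancing time (a new reading comes with each control period).
- arm.get_image(name): name is "scene" or "top"; returns (picture, depth): 420x560x3 uint8, blue, green, red; 420x560 float32, mm along the optical axis (not along the pixel's ray), 0 where there is no reading.
- arm.camera_model(name): a dict with "K" (3x3 intrinsics, pixels), "world_to_cam" (4x4, takes a point from world to camera coordinates). Camera axes: x right, y down, z forward; pixel columns grow to the right and rows downward; lengths in mm; the calibration is good to about 2 mm. A picture is of the moment at which its call begins. camera_model takes no time and is no camera call.
- arm.sign_off(): hands the job in, once; it reports no verdict.
Trained networks look in the newest picture that a camera, given by its name, has taken for a name from the list of things; names that differ only in an ending like _2 or _b are one class to them, and where a whole thing is asked for, a point or a joint stands for the part that bears it (a point fixed in the world has none). Each returns a list of dicts, best first, with "score" (0 to 1); they miss things now and then, are a little off and sometimes report something else, mostly with a low value. They report only what shows in the picture. A call takes as long as a camera call.
- arm.search_frame(query, camera): "pixel" ([column, row] in pixels, amid what is visible of it).
- arm.outline_of(query, camera): "mask" (420x560 bool, what is visible of it) and "pixel" ([column, row] in pixels, amid what is visible of it).
The state is a dict: "time_s": time; "joint_positions": joint angles; "qvel": joint speeds; "effort": joint torques, N m; "eef_pos": TCP position; "tcp_rot": TCP orientation; "force": force on the tool from outside, world axes, zero at the start; "wrist_torque": the same for the moment, N m; "width": opening from 0.0 (shut) to 1.0 (fully open).
Only numpy, scipy, OpenCV 4.12 (cv2) and the standard library are available. Lean on these libraries where they do the work, as an engineer would, in place of code of your own. Each camera call takes 0.05 s, during which the arm holds its last target. There are 200 camera calls.

## Task

Clamp the wax block in the small screw press ready for carving: turn the winged knob clockwise, seen from above, until the foot comes down on the wax and the knob's slipping clutch starts to click, then go on for exactly three clicks, never a fourth, and let go of the knob. After that swing the lock lever gently all the way round to its stop. Leave the jar, the tape roll and the doming block where they stand.

Things in the scene. Friction and masses are not known exactly. Their poses are not given: they have to be found in the camera images.
- press: Small grey screw press, fixed on the bench; base plate 150 x 84 x 12 mm, origin under its centre; its +x points from the knob end to the lock-lever end. Screw axis vertical at x = -45, y = 0 mm; overarm top 90 mm above the bench. The foot under the overarm starts 2 to 8 mm above the wax, unmeasured: it takes 0.3 to 1.2 rad of the knob to bring it down.
- knob_grip (a point): Grip point on the axis of the winged knob; x along the wing, y across its two flat faces, z up. The wing is a metal bar 42 mm long, 12 mm thick, 31 mm high; its top is 10 mm above this point, its foot 21 mm below, on a round skirt 40 mm across and 8 mm high, over a collar 54 mm across. The knob keeps its height as it turns.
- slip (a joint): Tell-tale pin hidden inside the knob, by which the clicks are judged: 0 at the start, up 0.2 mm (0.0002 m) for each click slipped. Far finer than the noise of the readings, so no use for counting.
- lock_hinge (a point): Point on the vertical hinge axis of the lock lever, at the height of lock_pin; fixed to the press at x = 50, y = 0, z = 124 mm of its frame, with the press's axes.
- lock_pin (a point): Point on the axis of the upright black grip pin at the end of the lock lever, 50 mm from the hinge axis; x points outward along the lever. The pin is round, 15 mm across here (10 mm lower down), and ends 11 mm above this point. The flat lever arm, 10 mm wide, has its top 22 mm below it.
- lock (a joint): Angle of the lock lever, rad: 0 = 1.2 rad clockwise from the press's +x axis, 1.2 = at its stop, locked, along the press's +x. Grows counter-clockwise seen from above. Starts at 0 to 0.25, takes about 3 N at the pin, stays where it is left. Pushing with over 30 N would bend it.
- wax: Block of carving wax 56 x 34 x 18 mm, loose, lying on the press's round seat (top 22 mm above the bench) under the foot; origin at the centre of its underside, x along the 56 mm. It needs no handling.
- jar: Small screw-lid jar, 40 mm across, 34 mm high, loose bystander; origin at the centre of its underside.
- tape: Roll of tape lying flat, 65 mm across, 19 mm high, loose bystander; origin at the centre of its underside.
- dap_block: Doming cube 50 x 50 x 50 mm with round hollows, loose bystander; origin at the centre of its underside.
- knob: The winged knob, origin on its axis under the skirt. Knob and screw first turn together at about 0.12 N m. When the sprung foot bears, torque climbs within about 0.3 rad to nearly 0.25 N m; then the knob slips over the screw, clicking every 0.42 rad: as each click passes, torque drops back to the free level or below, then climbs again. Count the drops. Released near a click it settles there.

How it is judged:
By the outcome, as a careful person would: the job done as asked, in the order asked, and still so for the second after the job is handed in, with the robot touching nothing.
It also fails if it takes over 72 s, if anything falls off the work surface, if the arm or the gripper's body presses on something with over 40 N, if the wrist force passes 120 N, or if a joint passes its speed limit or range.

## Working session

There is one attempt and no reset: what is moved stays moved. The work goes in short steps, Python scripts to look and compute and a tool call to move; the robot and the scene stay as the last step left them, time stands still between calls to the robot, and variables do not carry over. Pictures are saved under pics/ and viewed, about 8 in all and at most 12, crops included, and the job is handed in when it is done.

Besides the shell and the picture viewer there is one more tool, called after "Call:" by a JSON object that holds its "name" and its "arguments". apply_moves: Moves the arm, as the interface text tells. Its arguments: {"type":"object","properties":{"plan":{"type":"array"},"newtons":{"type":"number"}},"required":["plan"]}

```bash
mkdir -p pics; ls; cat > h.py <<'E'
import numpy as np, cv2
from cell import arm
def unproj(cam,px,d):
    m=arm.camera_model(cam);K=np.array(m["K"]);T=np.linalg.inv(np.array(m["world_to_cam"]))
    px=np.atleast_2d(px).astype(float);d=np.atleast_1d(d).astype(float)
    p=np.c_[(px[:,0]-K[0,2])/K[0,0]*d,(px[:,1]-K[1,2])/K[1,1]*d,d]
    return p@T[:3,:3].T+T[:3,3]
def proj(cam,P):
    m=arm.camera_model(cam);K=np.array(m["K"]);T=np.array(m["world_to_cam"])
    p=np.atleast_2d(P)@T[:3,:3].T+T[:3,3]; q=p@K.T
    return q[:,:2]/q[:,2:]
def cloud(cam,dep,mask):
    v,u=np.nonzero(mask&(dep>0)); return unproj(cam,np.c_[u,v],dep[v,u])
E
cat > a.py <<'E'
from h import *
np.set_printoptions(precision=1,suppress=True)
for c in ["top","scene"]:
    im,d=arm.get_image(c); cv2.imwrite(f"pics/{c}0.png",im); np.save(f"{c}0.npy",d)
    for q in ["press","knob","lock_pin","wax","jar","tape","dap_block"]:
        r=arm.outline_of(q,c)
        for o in r[:2]:
            P=cloud(c,d,o["mask"])
            print(c,q,round(o["score"],2),np.array(o["pixel"]),o["mask"].sum(),np.median(P,0) if len(P) else None,P.max(0) if len(P) else None)
        if r: np.save(f"{c}_{q}.npy",r[0]["mask"])
print(arm.state())
E
python3 a.py
```

```text
pics
top press 0.73 [256.5 235. ] 2646 [497.7 -29.1  87.1] [582.1  36.9 141.6]
top knob 0.69 [250.4 250.5] 330 [457.5 -11.8 109.7] [481.4   9.4 141.6]
top lock_pin 0.59 [271.5 207. ] 212 [550.7 -56.  102.4] [562.5 -29.9 137.4]
top jar 0.67 [193.5 286.3] 266 [390.3 114.5  32.1] [409.5 133.8  38.6]
top jar 0.2 [260.1 233.4] 2650 [499.6 -29.3  87.1] [586.7  37.1 141.6]
top tape 0.64 [343.8 300.2] 377 [ 363.7 -220.5   16.3] [ 395.2 -190.9   23.6]
top dap_block 0.88 [192.7 154.5] 635 [679.4 120.4  48.2] [712.8 148.8  55.6]
scene press 0.75 [280.9 243.6] 3838 [504.3  -8.3  76.5] [611.6  39.8 141.3]
scene knob 0.84 [302.1 235.1] 495 [458.9  -2.8 120.9] [531.9  11.4 141.3]
scene knob 0.28 [301.3 336.5] 585 [390.6 123.3  32.2] [418.3 138.2  37. ]
scene lock_pin 0.84 [270.8 205.2] 267 [552.9 -61.6 103.5] [563.8 -27.6 135.9]
scene wax 0.72 [303.6 265.2] 407 [449.3   0.5  38.4] [489.9  11.6  44.8]
scene wax 0.53 [273.2 204.3] 279 [553.  -57.  103.1] [604.9 -27.6 135.9]
scene jar 0.6 [304.2 335.9] 601 [390.9 123.4  32.1] [415.8 138.2  37. ]
scene jar 0.55 [159.9 263.8] 1167 [680.1 132.8  48. ] [749.3 153.6  54. ]
scene tape 0.59 [388.2 226.5] 591 [ 363.3 -217.1   13.8] [ 398.5 -187.3   21.5]
scene dap_block 0.65 [158.  263.8] 1156 [679.3 132.3  47.9] [714.7 153.6  54. ]
{'time_s': 0.8, 'joint_positions': array([-0.7,  0.2,  0. ,  1.3, -0. ,  1.6]), 'qvel': array([ 0., -0.,  0., -0.,  0., -0.]), 'effort': array([  0. , -37.2,  25.3,   0. ,  -0. ,  -0. ]), 'eef_pos': array([ 373.9, -331.9,  239.3]), 'tcp_rot': array([[ 0.7, -0. ,  0.7],
       [-0.7, -0. ,  0.7],
       [ 0. , -1. , -0. ]]), 'force': array([0.7, 0.1, 0.1]), 'wrist_torque': array([-0., -0., -0.]), 'width': 1.0001807770422828}
```

```bash
cat > b.py <<'E'
from h import *
np.set_printoptions(precision=1,suppress=True)
t=cv2.imread("pics/top0.png")[150:320,150:370]; s=cv2.imread("pics/scene0.png")[150:320,180:400]
cv2.imwrite("pics/c0.png",np.vstack([cv2.resize(t,None,fx=3.5,fy=1.75*2,interpolation=3)[:300*2][:, :],])) 
cv2.imwrite("pics/c0.png",cv2.resize(np.vstack([t]),(770,595),interpolation=cv2.INTER_CUBIC))
cv2.imwrite("pics/c1.png",cv2.resize(s,(770,595),interpolation=cv2.INTER_CUBIC))
for c in ["top","scene"]:
    d=np.load(f"{c}0.npy"); 
    T=np.array(arm.camera_model(c)["world_to_cam"]); print(c,"campos",np.linalg.inv(T)[:3,3])
    P=cloud(c,d,np.load(f"{c}_press.npy"))
    for lo,hi in[(5,20),(80,96),(122,128),(134,145)]:
        Q=P[(P[:,2]>lo)&(P[:,2]<hi)]
        if len(Q)>5: print(lo,len(Q),cv2.minAreaRect(Q[:,:2].astype(np.float32)))
    K=cloud(c,d,np.load(f"{c}_knob.npy")); K=K[K[:,2]>128]
    print("knob top",len(K),K.mean(0),cv2.minAreaRect(K[:,:2].astype(np.float32)))
    K=cloud(c,d,np.load(f"{c}_lock_pin.npy")); Kt=K[K[:,2]>128]
    print("pin top",len(Kt),Kt.mean(0),Kt)
E
python3 b.py
```

```text
top campos [ 374.3  -63.8 1120.1]
5 967 ((500.04046630859375, -23.980472564697266), (84.0796127319336, 149.4522247314453), 71.60362243652344)
80 818 ((503.7788391113281, -26.00390625), (68.87956237792969, 149.293701171875), 60.72964096069336)
122 8 ((493.03570556640625, -47.09082794189453), (5.67132568359375, 143.2920684814453), 51.501976013183594)
134 128 ((501.848388671875, -42.163333892822266), (21.910938262939453, 150.73391723632812), 53.649593353271484)
knob top 134 [457.2 -10.3 136.5] ((457.39031982421875, -10.248394012451172), (11.981562614440918, 41.333003997802734), 71.2811050415039)
pin top 36 [554.6 -89.7 132.5] [[562.5 -89.8 129.5]
 [559.4 -87.6 135.4]
 [559.8 -89.7 133.2]
 [559.6 -91.7 133.9]
 [560.2 -93.8 130.6]
 [557.8 -85.6 133.2]
 [557.6 -87.6 134.2]
 [557.9 -89.7 132.4]
 [557.1 -91.6 136.7]
 [557.5 -93.7 134. ]
 [555.9 -83.6 132.4]
 [555.7 -85.6 133.5]
 [555.3 -87.6 135.2]
 [556.1 -89.7 130.9]
 [554.9 -91.5 137.4]
 [555.7 -93.7 133. ]
 [556.4 -95.8 129.1]
 [554.1 -83.6 130.9]
 [553.9 -85.6 132.2]
 [553.6 -87.6 133.3]
 [553.  -89.5 136.8]
 [553.2 -91.6 135.3]
 [553.2
[... 1087 characters left out ...]
135. ]
 [554.5 -90.2 135.4]
 [554.6 -94.5 131.7]
 [562.8 -86.  132.2]
 [559.8 -84.4 135. ]
 [558.7 -86.3 133.9]
 [556.9 -87.  134.3]
 [555.6 -88.5 133.6]
 [553.6 -88.6 134.6]
 [551.4 -88.7 135.6]
 [563.2 -86.7 128.7]
 [559.  -83.1 133.9]
 [556.4 -82.2 135.9]
 [555.5 -84.5 134.4]
 [554.5 -86.6 133.2]
 [553.8 -89.3 131.3]
 [551.3 -88.6 133.1]
 [560.2 -81.5 131.9]
 [558.7 -82.5 131.9]
 [557.2 -83.9 131.5]
 [555.3 -84.3 132.1]
 [553.2 -84.3 133.2]
 [551.  -84.2 134.3]
 [551.5 -89.1 130. ]
 [560.7 -82.5 128.2]
 [557.4 -80.3 131.8]
 [556.5 -82.6 130.3]
 [554.3 -82.5 131.5]
 [554.  -85.8 128.8]
 [551.2 -84.7 131.1]
 [550.  -86.4 130.3]
 [557.9 -81.3 128. ]
 [555.3 -80.5 130.1]
 [551.  -84.4 128.9]]
```

View pics/c0.png

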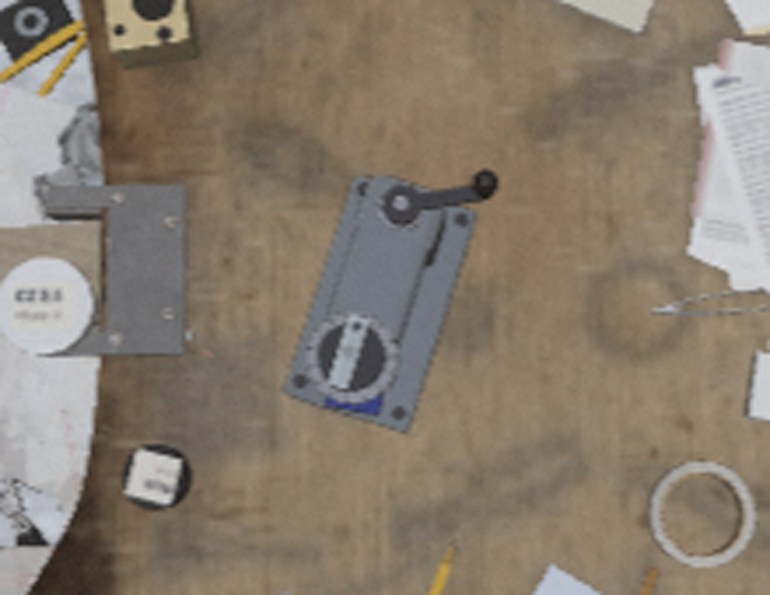

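View pics/c1.png

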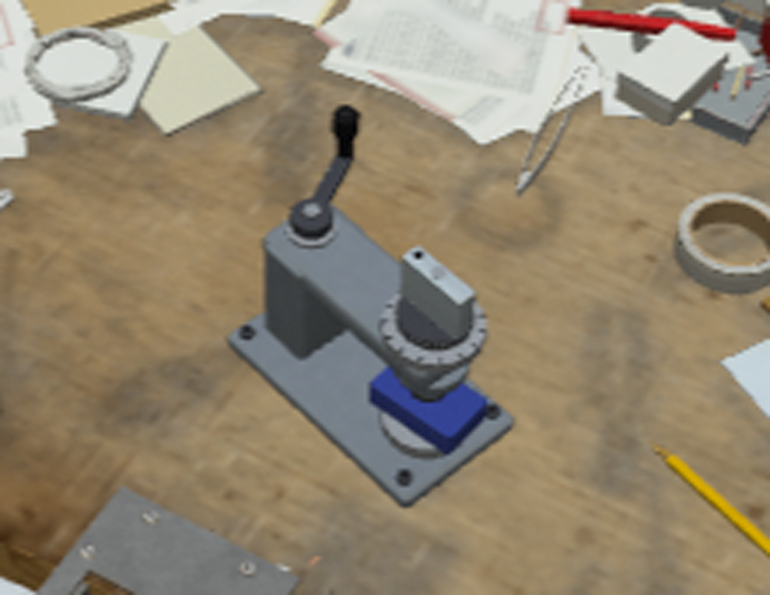

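The top view crop shows the press with the knob wing at about (350,355) lined up along the press, and the lever pin at (485,183). The scene crop shows the same things, with the blue wax under the foot at (430,400). The area around both is clear. I'll work out the approach next.

```bash
cat >> h.py <<'E'
def to(target,heading):
    """shift (cm, tool axes) and turn about tool y (deg, + = clockwise) to reach target TCP with tool x at heading (deg), pointing down"""
    s=arm.state();R=np.array(s["tcp_rot"]);p=np.array(s["eef_pos"])
    h=np.degrees(np.arctan2(R[1,0],R[0,0]))
    hr=np.radians(heading);G=np.array([[np.cos(hr),0,-np.sin(hr)],[np.sin(hr),0,np.cos(hr)],[0,-1,0]])
    from scipy.spatial.transform import Rotation as Ro
    print("t",s["time_s"],"p",p.round(1),"head",h.round(2),"y",R[:,1].round(3),"shift",(R.T@(np.array(target)-p)/10).round(3),"rv",np.degrees(Ro.from_matrix(R.T@G).as_rotvec()).round(2),"j",s["joint_positions"].round(3))
def rd():
    s=arm.state();R=np.array(s["tcp_rot"])
    print("t",round(s["time_s"],2),"p",np.round(s["eef_pos"],1),"head",np.degrees(np.arctan2(R[1,0],R[0,0])).round(2),"F",np.round(s["force"],1),"M",np.round(s["wrist_torque"],3),"e6",np.round(s["effort"],3)[-1],"w",round(s["width"],3),"j6",round(s["joint_positions"][5],3))
E
python3 -c "
from h import *
to([457.8,-10,190],-41.6);rd()"
```

```text
t 0.8 p [ 373.9 -331.9  239.3] head -41.6 y [-0. -0. -1.] shift [-15.099   4.933  29.645] rv [0. 0. 0.] j [-0.726  0.241  0.005  1.335 -0.     1.571]
t 0.8 p [ 373.9 -331.9  239.3] head -41.6 F [0.7 0.1 0.1] M [-0.047 -0.02  -0.027] e6 -0.0 w 1.0 j6 1.571
```

Call:
{"name": "apply_moves", "arguments": {"plan": [[[-15.1,4.0,29.6,0,-40,0,8.5],[-15.1,4.0,29.6,0,-40,0,8.5],[-15.1,4.0,29.6,0,-40,0,8.5],[-15.1,4.0,29.6,0,-40,0,8.5],[-15.1,4.0,29.6,0,-40,0,8.5],[-15.1,4.0,29.6,0,-80,0,8.5],[-15.1,4.0,29.6,0,-80,0,8.5],[-15.1,4.0,29.6,0,-80,0,8.5],[-15.1,4.0,29.6,0,-80,0,8.5],[-15.1,4.0,29.6,0,-80,0,8.5],[-15.1,4.0,29.6,0,-120,0,8.5],[-15.1,4.0,29.6,0,-120,0,8.5],[-15.1,4.0,29.6,0,-120,0,8.5],[-15.1,4.0,29.6,0,-120,0,8.5],[-15.1,4.0,29.6,0,-120,0,8.5],[-15.1,4.0,29.6,0,-140,0,8.5],[-15.1,4.0,29.6,0,-140,0,8.5],[-15.1,4.0,29.6,0,-140,0,8.5],[-15.1,4.0,29.6,0,-140,0,8.5],[-15.1,4.0,29.6,0,-140,0,8.5]]], "newtons": 60}}

```text
time_s: 2.47
eef_pos: [457.5, -10.3, 199.4]
tcp_rot: [[-0.151, 0.0, -0.988], [0.988, -0.0, -0.151], [-0.0, -1.0, -0.0]]
force: [-0.0, 0.8, 0.5]
width: 0.996
```

```bash
python3 -c "
from h import *
to([457.8,-10,190],-108.6);rd()"
```

```text
t 2.4667 p [457.5 -10.3 199.4] head 98.7 y [ 0. -0. -1.] shift [ 0.03   0.941 -0.03 ] rv [-0.000e+00 -1.527e+02 -2.000e-02] j [-0.023  0.18  -0.178  1.212 -0.    -0.174]
t 2.47 p [457.5 -10.3 199.4] head 98.7 F [-0.   0.8  0.5] M [-0.003 -0.029 -0.078] e6 0.319 w 0.996 j6 -0.174
```

Call:
{"name": "apply_moves", "arguments": {"plan": [[[0,0,0,0,-40,0,6],[0,0,0,0,-40,0,6],[0,0,0,0,-40,0,6],[0,0,0,0,-40,0,6],[0,0,0,0,-40,0,6],[0,0,0,0,-80,0,6],[0,0,0,0,-80,0,6],[0,0,0,0,-80,0,6],[0,0,0,0,-80,0,6],[0,0,0,0,-80,0,6],[0,0,0,0,-120,0,6],[0,0,0,0,-120,0,6],[0,0,0,0,-120,0,6],[0,0,0,0,-120,0,6],[0,0,0,0,-120,0,6],[0,0,0,0,-152,0,6],[0,0,0,0,-152,0,6],[0,0,0,0,-152,0,6],[0,0,0,0,-152,0,6],[0,0,0,0,-152,0,6]]]}}

```text
time_s: 4.13
eef_pos: [457.6, -10.3, 199.5]
tcp_rot: [[-0.47, 0.0, 0.883], [-0.883, -0.0, -0.47], [-0.0, -1.0, 0.0]]
force: [0.4, 0.3, -0.1]
width: 0.7
```

```bash
python3 -c "
from h import *
im,d=arm.get_image('scene')
cv2.imwrite('pics/s1.png',cv2.resize(im[130:300,180:400],(770,595),interpolation=cv2.INTER_CUBIC))
for i in range(6): arm.get_image('scene');rd()
to([458.3,-9.3,119],-108.3)"
```

```text
t 4.23 p [457.6 -10.3 199.5] head -118.37 F [-0.4  0.2  0.1] M [0.047 0.037 0.02 ] e6 -0.673 w 0.699 j6 -2.669
t 4.28 p [457.6 -10.3 199.4] head -118.53 F [0.3 0.1 0.7] M [ 0.007  0.016 -0.089] e6 -0.195 w 0.703 j6 -2.666
t 4.33 p [457.6 -10.3 199.4] head -118.54 F [ 0.7  0.8 -0.7] M [ 0.061 -0.02   0.068] e6 -0.035 w 0.704 j6 -2.666
t 4.38 p [457.6 -10.3 199.4] head -118.51 F [-0.5 -0.  -0.1] M [-0.034 -0.069  0.002] e6 0.006 w 0.7 j6 -2.667
t 4.43 p [457.5 -10.3 199.4] head -118.48 F [0.5 0.8 0.8] M [ 0.011  0.042 -0.01 ] e6 0.014 w 0.703 j6 -2.667
t 4.48 p [457.5 -10.3 199.4] head -118.45 F [ 0.1  0.  -0.3] M [ 0.022 -0.022  0.003] e6 0.013 w 0.7 j6 -2.668
t 4.4833 p [457.5 -10.3 199.4] head -118.45 y [ 0. -0. -1.] shift [-0.128  8.039  0.016] rv [-1.000e-02 -1.015e+01 -0.000e+00] j [-0.023  0.18  -0.178  1.212 -0.    -2.668]
```

View pics/s1.png

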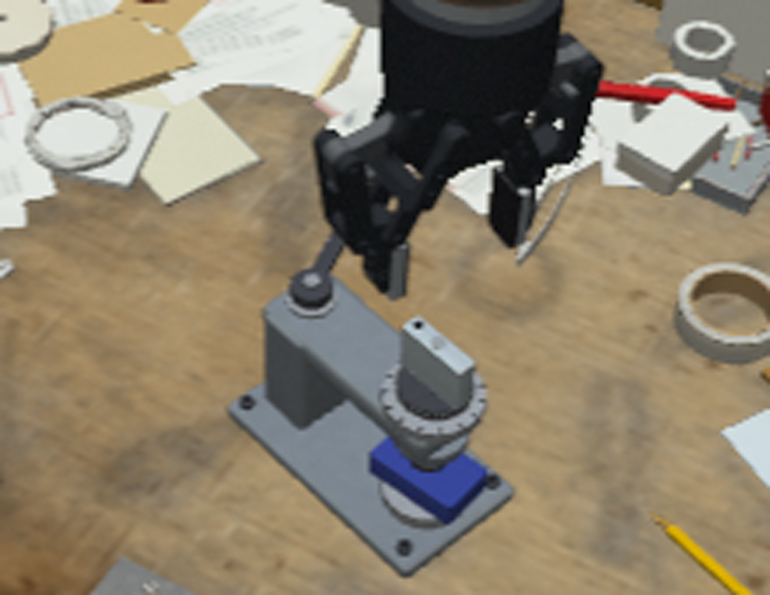

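The fingers are above and straddling the wing, which stands at about (437,355). Next I go down and align.

Call:
{"name": "apply_moves", "arguments": {"plan": [[[-0.1,0,0,0,-5,0,6],[-0.1,0,0,0,-10.1,0,6],[-0.1,0,0,0,-10.1,0,6],[-0.1,2,0,0,-10.1,0,6],[-0.1,4,0,0,-10.1,0,6],[-0.1,5.5,0,0,-10.1,0,6],[-0.1,6.6,0,0,-10.1,0,6],[-0.1,7.3,0,0,-10.1,0,6],[-0.1,7.7,0,0,-10.1,0,6],[-0.1,8.0,0,0,-10.1,0,6],[-0.1,8.0,0,0,-10.1,0,6],[-0.1,8.0,0,0,-10.1,0,6]]]}}

```text
time_s: 5.48
eef_pos: [458.5, -9.5, 119.9]
tcp_rot: [[-0.315, 0.001, 0.949], [-0.949, -0.0, -0.315], [-0.0, -1.0, 0.001]]
force: [0.2, -1.0, 0.3]
width: 0.703
```

```bash
python3 -c "
from h import *
im,d=arm.get_image('scene')
cv2.imwrite('pics/s2.png',cv2.resize(im[130:300,180:400],(770,595),interpolation=cv2.INTER_CUBIC))
rd()
to([458.3,-9.3,119],-108.3)"
```

```text
t 5.53 p [458.6  -9.5 120. ] head -108.38 F [-0.1 -0.1  1. ] M [-0.001  0.041 -0.028] e6 0.004 w 0.703 j6 -2.842
t 5.5333 p [458.6  -9.5 120. ] head -108.38 y [ 0.002 -0.    -1.   ] shift [-0.007  0.105 -0.033] rv [-0.08 -0.08 -0.03] j [-0.021  0.251 -0.31   1.008 -0.    -2.842]
```

View pics/s2.png

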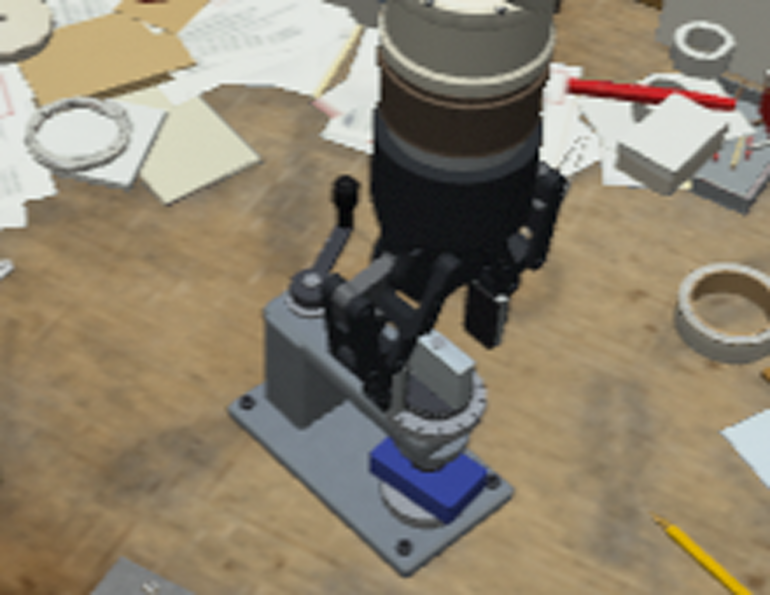

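The pads straddle the wing, which stands at about (440,360) between the fingers. I'll close on it.

Call:
{"name": "apply_moves", "arguments": {"plan": [[[0,0.1,0,0,0,0,3],[0,0.1,0,0,0,0,1.5],[0,0.1,0,0,0,0,0.8],[0,0.1,0,0,0,0,0.8],[0,0.1,0,0,0,0,0.8],[0,0.1,0,0,0,0,0.8],[0,0.1,0,0,0,0,0.8],[0,0.1,0,0,0,0,0.8],[0,0.1,0,0,0,0,0.8],[0,0.1,0,0,0,0,0.8]]], "newtons": 50}}

```text
time_s: 6.37
eef_pos: [458.5, -10.2, 119.4]
tcp_rot: [[-0.316, 0.002, 0.949], [-0.949, -0.002, -0.316], [0.001, -1.0, 0.002]]
force: [-1.9, -5.5, 5.9]
width: 0.135
```

```bash
cat > r.py <<'E'
from h import *
import json,os
F=[];M=[];E=[];H=[]
for i in range(5):
    arm.get_image('top'); s=arm.state();R=np.array(s["tcp_rot"])
    F.append(s["force"]);M.append(s["wrist_torque"]);E.append(s["effort"][5]);H.append(np.degrees(np.arctan2(R[1,0],R[0,0])))
print("t",round(s["time_s"],2),"p",np.round(s["eef_pos"],1),"head",np.round(H,2),"F",np.mean(F,0).round(1),"M",np.mean(M,0).round(3),"e6",np.round(E,3),"w",round(s["width"],3),"j6",round(s["joint_positions"][5],4))
E
python3 r.py
```

```text
t 6.62 p [458.5 -10.2 119.4] head [-108.41 -108.4  -108.41 -108.41 -108.41] F [-2.1 -4.5  5.5] M [-0.886  0.507  0.013] e6 [0.021 0.021 0.021 0.021 0.021] w 0.132 j6 -2.8415
```

Call:
{"name": "apply_moves", "arguments": {"plan": [[[0,0,0,0,2,0,0.8],[0,0,0,0,4,0,0.8],[0,0,0,0,6,0,0.8],[0,0,0,0,8,0,0.8]]]}}

```text
time_s: 6.95
eef_pos: [458.5, -10.3, 119.4]
tcp_rot: [[-0.446, 0.002, 0.895], [-0.895, -0.002, -0.446], [0.001, -1.0, 0.002]]
force: [-1.7, -2.8, 2.0]
width: 0.131
```

```bash
python3 r.py
```

```text
t 7.2 p [458.5 -10.3 119.4] head [-116.56 -116.42 -116.38 -116.37 -116.38] F [-1.7 -2.7  3. ] M [-0.572  0.308 -0.034] e6 [ 0.114  0.127  0.005 -0.033 -0.026] w 0.132 j6 -2.7026
```

```bash
cat > r.py <<'E'
from h import *
F=[];M=[];E=[];H=[];V=[]
for i in range(4):
    s=arm.state();R=np.array(s["tcp_rot"])
    F.append(s["force"]);M.append(s["wrist_torque"][2]);E.append(s["effort"][5]);V.append(s["qvel"][5]);H.append(np.degrees(np.arctan2(R[1,0],R[0,0])))
    if i<3: arm.get_image('top')
print("t",round(s["time_s"],2),"p",np.round(s["eef_pos"],1),"head",np.round(H,2),"v6",np.round(V,3),"F",np.mean(F,0).round(1),"Mz",np.round(M,3),"e6",np.round(E,3),"w",round(s["width"],3),"j6",round(s["joint_positions"][5],4))
E
```

Call:
{"name": "apply_moves", "arguments": {"plan": [[[0,0,0,0,1.5,0,0.8],[0,0,0,0,3,0,0.8],[0,0,0,0,4.5,0,0.8],[0,0,0,0,6,0,0.8],[0,0,0,0,7.5,0,0.8]]]}}

```text
time_s: 7.62
eef_pos: [458.5, -10.4, 119.5]
tcp_rot: [[-0.558, 0.002, 0.83], [-0.83, -0.002, -0.558], [0.001, -1.0, 0.002]]
force: [-1.6, -2.6, 2.7]
width: 0.129
```

```bash
python3 r.py
```

```text
t 7.77 p [458.5 -10.4 119.4] head [-123.9  -123.95 -123.85 -123.84] v6 [ 0.311 -0.056 -0.018 -0.001] F [-1.6 -2.7  3.4] Mz [ 0.146 -0.045 -0.038 -0.021] e6 [-0.141  0.108  0.075 -0.014] w 0.134 j6 -2.5724
```

Call:
{"name": "apply_moves", "arguments": {"plan": [[[0,0,0,0,1.5,0,0.8],[0,0,0,0,3,0,0.8],[0,0,0,0,4.5,0,0.8],[0,0,0,0,6,0,0.8]]]}}

```text
time_s: 8.1
eef_pos: [458.5, -10.4, 119.5]
tcp_rot: [[-0.641, 0.002, 0.768], [-0.768, -0.002, -0.641], [0.001, -1.0, 0.003]]
force: [-2.0, -2.7, 3.8]
width: 0.129
```

```bash
python3 r.py
```

```text
t 8.25 p [458.5 -10.4 119.5] head [-129.84 -129.89 -129.8  -129.78] v6 [ 0.312 -0.055 -0.016  0.   ] F [-1.8 -2.8  3.3] Mz [ 0.111  0.008 -0.015 -0.035] e6 [-0.141  0.11   0.074 -0.015] w 0.133 j6 -2.4688
```

Call:
{"name": "apply_moves", "arguments": {"plan": [[[0,0,0,0,1.5,0,0.8],[0,0,0,0,3,0,0.8],[0,0,0,0,4.5,0,0.8],[0,0,0,0,6,0,0.8]]]}}

```text
time_s: 8.58
eef_pos: [458.4, -10.5, 119.5]
tcp_rot: [[-0.717, 0.002, 0.698], [-0.698, -0.002, -0.717], [0.0, -1.0, 0.003]]
force: [-2.0, -2.2, 3.0]
width: 0.135
```

```bash
python3 r.py
```

```text
t 8.73 p [458.4 -10.5 119.5] head [-135.77 -135.83 -135.73 -135.72] v6 [ 0.31  -0.054 -0.015  0.   ] F [-1.7 -2.6  3.2] Mz [ 0.113  0.003 -0.029 -0.066] e6 [-0.141  0.111  0.074 -0.016] w 0.129 j6 -2.3652
```

Call:
{"name": "apply_moves", "arguments": {"plan": [[[0,0,0,0,1.5,0,0.8],[0,0,0,0,3,0,0.8],[0,0,0,0,4.5,0,0.8],[0,0,0,0,6,0,0.8]]]}}

```text
time_s: 9.07
eef_pos: [458.4, -10.5, 119.5]
tcp_rot: [[-0.785, 0.001, 0.62], [-0.62, -0.002, -0.785], [0.0, -1.0, 0.003]]
force: [-1.3, -3.0, 2.9]
width: 0.129
```

```bash
python3 r.py
```

```text
t 9.22 p [458.4 -10.5 119.5] head [-141.7  -141.76 -141.66 -141.65] v6 [ 0.312 -0.055 -0.014  0.   ] F [-1.7 -3.3  3.2] Mz [ 0.139 -0.054 -0.026 -0.017] e6 [-0.141  0.111  0.074 -0.016] w 0.132 j6 -2.2617
```

Call:
{"name": "apply_moves", "arguments": {"plan": [[[0,0,0,0,1.5,0,0.8],[0,0,0,0,3,0,0.8],[0,0,0,0,4.5,0,0.8],[0,0,0,0,6,0,0.8]]]}}

```text
time_s: 9.55
eef_pos: [458.4, -10.5, 119.5]
tcp_rot: [[-0.845, 0.001, 0.534], [-0.534, -0.002, -0.845], [0.0, -1.0, 0.003]]
force: [-1.9, -2.7, 2.9]
width: 0.129
```

```bash
python3 r.py
```

```text
t 9.7 p [458.3 -10.5 119.4] head [-147.72 -147.77 -147.67 -147.64] v6 [ 0.311 -0.061 -0.019 -0.003] F [-1.7 -2.8  3. ] Mz [ 0.094 -0.003  0.022 -0.115] e6 [-0.141  0.101  0.077 -0.01 ] w 0.132 j6 -2.1572
```

Call:
{"name": "apply_moves", "arguments": {"plan": [[[0,0,0,0,1.5,0,0.8],[0,0,0,0,3,0,0.8],[0,0,0,0,4.5,0,0.8],[0,0,0,0,6,0,0.8]]]}}

```text
time_s: 10.03
eef_pos: [458.3, -10.6, 119.5]
tcp_rot: [[-0.896, 0.001, 0.444], [-0.444, -0.002, -0.896], [-0.0, -1.0, 0.003]]
force: [-1.4, -4.1, 3.1]
width: 0.13
```

```bash
python3 r.py
```

```text
t 10.18 p [458.3 -10.6 119.5] head [-153.67 -153.72 -153.62 -153.59] v6 [ 0.312 -0.057 -0.017 -0.001] F [-1.8 -3.7  3.6] Mz [ 0.119 -0.058 -0.043 -0.022] e6 [-0.141  0.108  0.075 -0.013] w 0.133 j6 -2.0533
```

Call:
{"name": "apply_moves", "arguments": {"plan": [[[0,0,0,0,1.5,0,0.8],[0,0,0,0,3,0,0.8],[0,0,0,0,4.5,0,0.8],[0,0,0,0,6,0,0.8]]]}}

```text
time_s: 10.52
eef_pos: [458.2, -10.6, 119.4]
tcp_rot: [[-0.937, 0.001, 0.349], [-0.349, -0.002, -0.937], [-0.0, -1.0, 0.003]]
force: [-2.6, -2.7, 3.9]
width: 0.128
```

```bash
python3 r.py
```

```text
t 10.67 p [458.3 -10.6 119.4] head [-159.59 -159.65 -159.55 -159.53] v6 [ 0.311 -0.054 -0.015  0.001] F [-2.  -3.1  3.7] Mz [0.263 0.03  0.001 0.062] e6 [-0.077  0.177  0.137  0.048] w 0.127 j6 -1.9496
```

Call:
{"name": "apply_moves", "arguments": {"plan": [[[0,0,0,0,1.5,0,0.8],[0,0,0,0,3,0,0.8],[0,0,0,0,4.5,0,0.8]]]}}

```text
time_s: 10.92
eef_pos: [458.2, -10.6, 119.5]
tcp_rot: [[-0.961, 0.001, 0.275], [-0.275, -0.002, -0.961], [-0.0, -1.0, 0.003]]
force: [-1.8, -3.4, 3.1]
width: 0.13
```

```bash
python3 r.py
```

```text
t 11.07 p [458.2 -10.6 119.4] head [-164.01 -164.07 -163.98 -163.96] v6 [ 0.311 -0.054 -0.015  0.001] F [-2.2 -3.4  3.5] Mz [0.198 0.109 0.055 0.054] e6 [-0.035  0.223  0.18   0.09 ] w 0.131 j6 -1.8724
```

Call:
{"name": "apply_moves", "arguments": {"plan": [[[0,0,0,0,1.5,0,0.8],[0,0,0,0,3,0,0.8],[0,0,0,0,4.5,0,0.8]]]}}

```text
time_s: 11.32
eef_pos: [458.2, -10.6, 119.4]
tcp_rot: [[-0.98, 0.001, 0.199], [-0.199, -0.002, -0.98], [-0.001, -1.0, 0.003]]
force: [-1.9, -3.9, 3.5]
width: 0.13
```

```bash
python3 r.py
```

```text
t 11.47 p [458.2 -10.6 119.5] head [-168.53 -168.58 -168.47 -168.45] v6 [ 0.311 -0.058 -0.019 -0.004] F [-1.9 -3.2  3.3] Mz [0.27  0.062 0.061 0.084] e6 [-0.003  0.243  0.211  0.126] w 0.131 j6 -1.7941
```

Call:
{"name": "apply_moves", "arguments": {"plan": [[[0,0,0,0,1.5,0,0.8],[0,0,0,0,3,0,0.8],[0,0,0,0,4.5,0,0.8]]]}}

```text
time_s: 11.72
eef_pos: [458.1, -10.7, 119.4]
tcp_rot: [[-0.993, 0.001, 0.122], [-0.122, -0.002, -0.992], [-0.001, -1.0, 0.003]]
force: [-2.1, -2.6, 4.2]
width: 0.131
```

```bash
python3 r.py
```

```text
t 11.87 p [458.1 -10.6 119.4] head [-172.98 -173.03 -172.93 -172.91] v6 [ 0.313 -0.058 -0.02  -0.002] F [-2.2 -3.2  4. ] Mz [ 0.132  0.076 -0.029  0.004] e6 [-0.084  0.177  0.138  0.05 ] w 0.128 j6 -1.7163
```

Call:
{"name": "apply_moves", "arguments": {"plan": [[[0,0,0,0,1.5,0,0.8],[0,0,0,0,3,0,0.8],[0,0,0,0,4.5,0,0.8]]]}}

```text
time_s: 12.12
eef_pos: [458.1, -10.7, 119.5]
tcp_rot: [[-0.999, 0.001, 0.045], [-0.045, -0.002, -0.999], [-0.001, -1.0, 0.002]]
force: [-2.9, -2.7, 3.9]
width: 0.133
```

```bash
python3 r.py
```

```text
t 12.27 p [458.1 -10.7 119.5] head [-177.44 -177.5  -177.39 -177.36] v6 [ 0.313 -0.057 -0.019 -0.002] F [-2.1 -3.   3.9] Mz [ 0.001 -0.037 -0.116 -0.099] e6 [-0.278  0.006  0.07  -0.026] w 0.134 j6 -1.6386
```

Call:
{"name": "apply_moves", "arguments": {"plan": [[[0,0,0,0,1.5,0,0.8],[0,0,0,0,3,0,0.8],[0,0,0,0,4.5,0,0.8]]]}}

```text
time_s: 12.52
eef_pos: [458.0, -10.7, 119.5]
tcp_rot: [[-0.999, 0.001, -0.032], [0.032, -0.002, -0.999], [-0.001, -1.0, 0.002]]
force: [-2.1, -3.6, 4.0]
width: 0.134
```

```bash
python3 r.py
```

```text
t 12.67 p [458.1 -10.7 119.4] head [178.14 178.09 178.19 178.2 ] v6 [ 0.309 -0.057 -0.013 -0.   ] F [-2.3 -3.   4. ] Mz [ 0.08   0.055 -0.091 -0.09 ] e6 [-0.14   0.117  0.076 -0.014] w 0.128 j6 -1.5612
```

Call:
{"name": "apply_moves", "arguments": {"plan": [[[0,0,0,0,1.5,0,0.8],[0,0,0,0,3,0,0.8],[0,0,0,0,4.5,0,0.8],[0,0,0,0,6,0,0.8]]]}}

```text
time_s: 13.0
eef_pos: [458.0, -10.7, 119.4]
tcp_rot: [[-0.991, 0.001, -0.135], [0.135, -0.002, -0.991], [-0.001, -1.0, 0.002]]
force: [-1.9, -3.3, 3.1]
width: 0.13
```

```bash
python3 r.py
```

```text
t 13.15 p [458.  -10.7 119.4] head [172.23 172.17 172.26 172.28] v6 [ 0.31  -0.054 -0.015  0.001] F [-2.1 -2.9  3.9] Mz [0.231 0.08  0.065 0.093] e6 [-0.036  0.221  0.177  0.087] w 0.126 j6 -1.4579
```

Torque at this heading matches the value one click (24°) earlier, so the phase is known. Click 1 has passed. The next step covers drop 2, which I expect low at about -201.5°.

Call:
{"name": "apply_moves", "arguments": {"plan": [[[0,0,0,0,1.5,0,0.8],[0,0,0,0,3,0,0.8],[0,0,0,0,4.5,0,0.8]]]}}

```text
time_s: 13.4
eef_pos: [457.9, -10.7, 119.4]
tcp_rot: [[-0.977, 0.001, -0.213], [0.213, -0.002, -0.977], [-0.001, -1.0, 0.002]]
force: [-3.7, -3.1, 4.3]
width: 0.128
```

```bash
python3 r.py
```

```text
t 13.55 p [457.9 -10.7 119.4] head [167.72 167.67 167.77 167.8 ] v6 [ 0.31  -0.057 -0.02  -0.002] F [-2.4 -2.8  4. ] Mz [0.213 0.175 0.041 0.119] e6 [-0.004  0.242  0.211  0.125] w 0.132 j6 -1.3797
```

Call:
{"name": "apply_moves", "arguments": {"plan": [[[0,0,0,0,1.5,0,0.8],[0,0,0,0,3,0,0.8],[0,0,0,0,4.5,0,0.8],[0,0,0,0,6,0,0.8],[0,0,0,0,7.5,0,0.8],[0,0,0,0,9,0,0.8]]]}}

```text
time_s: 14.05
eef_pos: [457.9, -10.7, 119.5]
tcp_rot: [[-0.932, 0.001, -0.363], [0.363, -0.002, -0.932], [-0.001, -1.0, 0.002]]
force: [-3.5, -2.6, 4.9]
width: 0.128
```

```bash
python3 r.py
```

```text
t 14.2 p [457.9 -10.7 119.4] head [158.75 158.69 158.8  158.83] v6 [ 0.313 -0.059 -0.022 -0.004] F [-2.6 -2.9  4.2] Mz [ 0.006 -0.077 -0.055 -0.109] e6 [-0.264  0.01   0.067 -0.027] w 0.13 j6 -1.2232
```

Drop 2 came as predicted, from the peak at -192° to the low at -201°. Next comes the climb and then drop 3, expected low at about -225.4°.

Call:
{"name": "apply_moves", "arguments": {"plan": [[[0,0,0,0,1.5,0,0.8],[0,0,0,0,3,0,0.8],[0,0,0,0,4.5,0,0.8],[0,0,0,0,6,0,0.8],[0,0,0,0,7.5,0,0.8],[0,0,0,0,9,0,0.8],[0,0,0,0,10.5,0,0.8],[0,0,0,0,12,0,0.8],[0,0,0,0,13.5,0,0.8],[0,0,0,0,15,0,0.8]]]}}

```text
time_s: 15.03
eef_pos: [457.7, -10.6, 119.4]
tcp_rot: [[-0.808, 0.0, -0.59], [0.59, -0.002, -0.808], [-0.002, -1.0, 0.002]]
force: [-2.1, -3.6, 4.8]
width: 0.129
```

```bash
python3 r.py
```

```text
t 15.18 p [457.8 -10.6 119.4] head [143.85 143.8  143.89 143.9 ] v6 [ 0.311 -0.054 -0.016  0.001] F [-2.2 -3.1  4.4] Mz [0.266 0.11  0.104 0.021] e6 [-0.003  0.251  0.206  0.118] w 0.132 j6 -0.9626
```

Call:
{"name": "apply_moves", "arguments": {"plan": [[[0,0,0,0,1.5,0,0.8],[0,0,0,0,3,0,0.8],[0,0,0,0,4.5,0,0.8],[0,0,0,0,6,0,0.8],[0,0,0,0,7.5,0,0.8],[0,0,0,0,9,0,0.8]]]}}

```text
time_s: 15.68
eef_pos: [457.7, -10.6, 119.4]
tcp_rot: [[-0.705, 0.0, -0.71], [0.71, -0.002, -0.705], [-0.001, -1.0, 0.001]]
force: [-3.7, -2.8, 4.6]
width: 0.13
```

```bash
python3 r.py
```

```text
t 15.83 p [457.7 -10.6 119.4] head [134.8  134.75 134.87 134.91] v6 [ 0.312 -0.063 -0.024 -0.005] F [-3.  -2.8  4.8] Mz [ 0.026 -0.063 -0.051 -0.017] e6 [-0.263  0.007  0.067 -0.025] w 0.128 j6 -0.8056
```

Drop 3 has passed. I'll ease 3° into the click's seat and let go.

Call:
{"name": "apply_moves", "arguments": {"plan": [[[0,0,0,0,1,0,0.8],[0,0,0,0,2,0,0.8],[0,0,0,0,3,0,0.8],[0,0,0,0,3,0,0.8],[0,0,0,0,3,0,0.8]]]}}

```text
time_s: 16.25
eef_pos: [457.6, -10.6, 119.4]
tcp_rot: [[-0.668, 0.0, -0.744], [0.744, -0.002, -0.668], [-0.001, -1.0, 0.001]]
force: [-3.3, -2.4, 4.1]
width: 0.129
```

```bash
python3 r.py
```

```text
t 16.4 p [457.6 -10.6 119.4] head [131.9  131.91 131.9  131.91] v6 [-0.005 -0.003 -0.    -0.001] F [-2.9 -2.6  4.4] Mz [-0.05  -0.079 -0.074 -0.079] e6 [-0.051 -0.063 -0.067 -0.068] w 0.129 j6 -0.7533
```

Call:
{"name": "apply_moves", "arguments": {"plan": [[[0,0,0,0,0,0,2],[0,0,0,0,0,0,4],[0,0,0,0,0,0,6],[0,0,0,0,0,0,6],[0,0,0,0,0,0,6],[0,0,0,0,0,0,6],[0,-2,0,0,0,0,6],[0,-4,0,0,0,0,6],[0,-6,0,0,0,0,6],[0,-8,0,0,0,0,6],[0,-8,0,0,0,0,6],[0,-8,0,0,0,0,6]]]}}

```text
time_s: 17.4
eef_pos: [458.6, -10.4, 200.4]
tcp_rot: [[-0.668, 0.003, -0.744], [0.744, -0.002, -0.668], [-0.003, -1.0, -0.001]]
force: [0.3, 0.9, 0.0]
width: 0.701
```

```bash
cat > c.py <<'E'
from h import *
np.set_printoptions(precision=1,suppress=True)
im,d=arm.get_image('scene'); cv2.imwrite('pics/s3.png',cv2.resize(im[130:300,180:400],(770,595),interpolation=cv2.INTER_CUBIC))
for q in ['lock_pin','knob']:
    r=arm.outline_of(q,'scene')
    for o in r[:2]:
        P=cloud('scene',d,o['mask']);P=P[(P[:,2]>126)&(P[:,2]<142)]
        if len(P)>5: print(q,o['score'],len(P),P.mean(0),cv2.minAreaRect(P[:,:2].astype(np.float32)))
rd()
E
python3 c.py
```

```text
lock_pin 0.51 21 [555.8 -83.5 131.5] ((556.4827880859375, -83.5827865600586), (6.847859859466553, 6.650753021240234), 70.04605102539062)
knob 0.84 212 [458.4  -6.2 134.8] ((459.60247802734375, -8.321727752685547), (41.66088104248047, 13.787923812866211), 41.729190826416016)
t 17.55 p [456.8 -10.4 198.3] head 131.91 F [ 0.5 -0.7 -0.8] M [0.  0.1 0. ] e6 -0.0 w 0.703 j6 -0.753
```

View pics/s3.png

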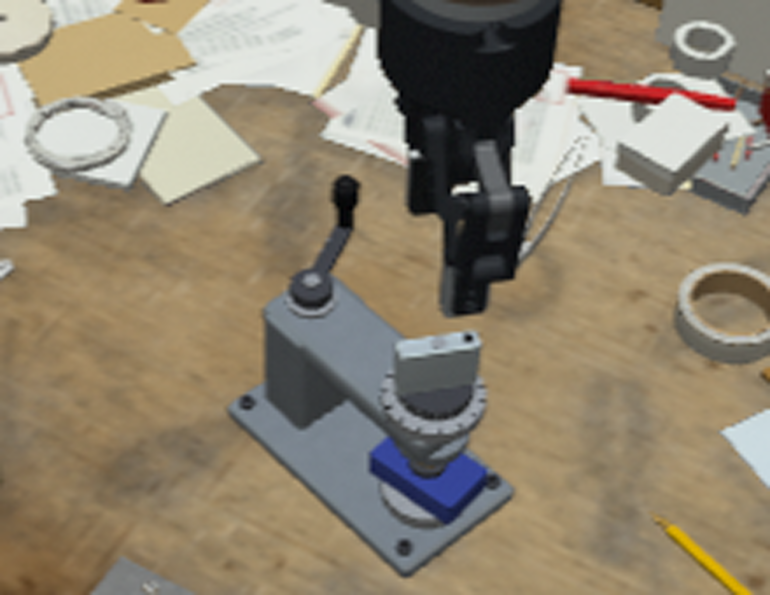

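The wing now shows at about (437,365), heading about 42° and seated after click 3, with the gripper clear. Now the lever.

```bash
python3 -c "
from h import *
to([555,-89.8,190],8)"
```

```text
t 17.55 p [456.8 -10.4 198.3] head 131.91 y [-0.002 -0.002 -1.   ] shift [-12.473   0.818  -2.006] rv [-1.0000e-01  1.2391e+02 -1.7000e-01] j [-0.021  0.181 -0.18   1.212 -0.002 -0.753]
```

Call:
{"name": "apply_moves", "arguments": {"plan": [[[-4,0.4,-1,0,40,0,5],[-8,0.4,-1.5,0,40,0,5],[-12.5,0.8,-2,0,40,0,5],[-12.5,0.8,-2,0,40,0,5],[-12.5,0.8,-2,0,40,0,5],[-12.5,0.8,-2,0,80,0,5],[-12.5,0.8,-2,0,80,0,5],[-12.5,0.8,-2,0,80,0,5],[-12.5,0.8,-2,0,80,0,5],[-12.5,0.8,-2,0,80,0,5],[-12.5,0.8,-2,0,124,0,5],[-12.5,0.8,-2,0,124,0,5],[-12.5,0.8,-2,0,124,0,5],[-12.5,0.8,-2,0,124,0,5],[-12.5,0.8,-2,0,124,0,5],[-12.5,0.8,-2,0,124,0,5],[-12.5,0.8,-2,0,124,0,5],[-12.5,0.8,-2,0,124,0,5],[-12.5,0.8,-2,0,124,0,5]]], "newtons": 20}}

```text
time_s: 19.13
eef_pos: [554.3, -89.9, 188.6]
tcp_rot: [[0.991, -0.005, -0.137], [0.137, -0.001, 0.991], [-0.005, -1.0, -0.001]]
force: [-0.1, 0.1, 0.0]
width: 0.584
```

```bash
python3 -c "
from h import *
arm.get_image('top');to([555,-89.8,117],8)"
```

```text
t 19.1833 p [554.4 -89.9 188.8] head 7.97 y [-0.005 -0.001 -1.   ] shift [0.091 7.18  0.009] rv [ 0.04 -0.03 -0.28] j [-0.16   0.391  0.083  1.267 -0.002  1.272]
```

Call:
{"name": "apply_moves", "arguments": {"plan": [[[0,1.5,0,0,0,0,5],[0,3,0,0,0,0,5],[0,4.5,0,0,0,0,5],[0,5.7,0,0,0,0,5],[0,6.6,0,0,0,0,5],[0,7.2,0,0,0,0,5],[0,7.2,0,0,0,0,4],[0,7.2,0,0,0,0,3],[0,7.2,0,0,0,0,2.5],[0,7.2,0,0,0,0,2.5]]]}}

```text
time_s: 20.02
eef_pos: [554.8, -90.1, 117.7]
tcp_rot: [[0.99, -0.003, -0.139], [0.139, -0.002, 0.99], [-0.003, -1.0, -0.001]]
force: [1.2, 0.7, 0.8]
width: 0.293
```

```bash
cat > l.py <<'E'
from h import *
im,d=arm.get_image('scene'); cv2.imwrite('pics/s4.png',cv2.resize(im[130:270,210:390],(770,595),interpolation=cv2.INTER_CUBIC))
rd()
s=arm.state();R=np.array(s["tcp_rot"]);p=np.array(s["eef_pos"])
C=np.array([548.1,-40.5]);h0=np.degrees(np.arctan2(R[1,0],R[0,0]))
for h in [12,24,36,48,54,60,66,69,72,74,76]:
    a=np.radians(h-90);t=np.r_[C+49.8*np.array([np.cos(a),np.sin(a)]),117]
    print(h,(R.T@(t-p)/10).round(2),"turn",round(h0-h,1))
E
python3 l.py
```

```text
t 20.07 p [554.8 -90.1 117.7] head 7.98 F [-0.4  0.1 -1.1] M [ 0.003 -0.019  0.007] e6 -0.001 w 0.292 j6 1.272
12 [0.38 0.07 0.04] turn -4.0
24 [1.4  0.07 0.22] turn -16.0
36 [2.37 0.06 0.61] turn -28.0
48 [3.23 0.06 1.19] turn -40.0
54 [3.61 0.06 1.55] turn -46.0
60 [3.95 0.06 1.94] turn -52.0
66 [4.25 0.06 2.37] turn -58.0
69 [4.38 0.06 2.59] turn -61.0
72 [4.5  0.05 2.83] turn -64.0
74 [4.58 0.05 2.98] turn -66.0
76 [4.65 0.05 3.14] turn -68.0
```

View pics/s4.png

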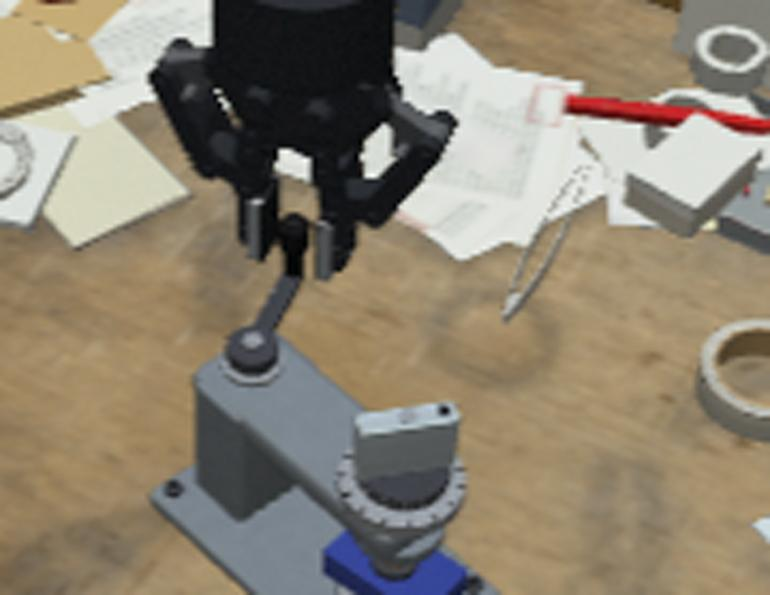

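The pin at about (293,235) stands between the pads. I'll swing it along the arc, stopping short of the stop first.

Call:
{"name": "apply_moves", "arguments": {"plan": [[[0.35,0,0.03,0,-4,0,2.5],[0.72,0,0.09,0,-8,0,2.5],[1.07,0,0.15,0,-12,0,2.5],[1.4,0,0.22,0,-16,0,2.5],[1.74,0,0.34,0,-20,0,2.5],[2.06,0,0.47,0,-24,0,2.5],[2.37,0,0.61,0,-28,0,2.5],[2.67,0,0.79,0,-32,0,2.5],[2.96,0,0.98,0,-36,0,2.5],[3.23,0,1.19,0,-40,0,2.5],[3.49,0,1.43,0,-44,0,2.5],[3.73,0,1.67,0,-48,0,2.5],[3.95,0,1.94,0,-52,0,2.5],[4.16,0,2.22,0,-56,0,2.5],[4.25,0,2.37,0,-58,0,2.5]]]}}

```text
time_s: 21.32
eef_pos: [593.5, -61.3, 118.2]
tcp_rot: [[0.405, -0.003, -0.914], [0.914, -0.003, 0.405], [-0.004, -1.0, 0.001]]
force: [-1.3, -2.3, 1.7]
width: 0.294
```

```bash
python3 l.py
```

```text
t 21.37 p [593.6 -61.1 118.2] head 66.14 F [-1.  -2.4  0.5] M [-0.368  0.287 -0.014] e6 -0.157 w 0.289 j6 0.315
12 [-3.99  0.14  2.08] turn 54.1
24 [-3.3   0.14  1.3 ] turn 42.1
36 [-2.46  0.13  0.69] turn 30.1
48 [-1.51  0.13  0.26] turn 18.1
54 [-1.01  0.13  0.13] turn 12.1
60 [-0.49  0.13  0.05] turn 6.1
66 [0.03 0.12 0.02] turn 0.1
69 [0.29 0.12 0.02] turn -2.9
72 [0.55 0.12 0.04] turn -5.9
74 [0.72 0.12 0.06] turn -7.9
76 [0.89 0.12 0.09] turn -9.9
```

Call:
{"name": "apply_moves", "arguments": {"plan": [[[0.15,0,0,0,-1.5,0,2.5],[0.3,0,0,0,-3,0,2.5],[0.45,0,0.02,0,-4.5,0,2.5],[0.6,0,0.05,0,-6,0,2.5],[0.7,0,0.06,0,-7,0,2.5]]]}}

```text
time_s: 21.78
eef_pos: [596.3, -54.7, 118.5]
tcp_rot: [[0.289, -0.002, -0.957], [0.957, -0.004, 0.289], [-0.004, -1.0, 0.001]]
force: [-0.6, -2.9, 0.0]
width: 0.29
```

```bash
python3 -c "
from h import *
rd()"
```

```text
t 21.78 p [596.3 -54.7 118.5] head 73.23 F [-0.6 -2.9  0. ] M [-0.592  0.143  0.014] e6 0.111 w 0.29 j6 0.203
```

Call:
{"name": "apply_moves", "arguments": {"plan": [[[0.05,0,0,0,0,0,2.5],[0.1,0,0,0,0,0,2.5],[0.1,0,0,0,0,0,2.5]]]}}

```text
time_s: 22.03
eef_pos: [596.8, -53.7, 118.5]
tcp_rot: [[0.289, -0.001, -0.957], [0.957, -0.004, 0.289], [-0.004, -1.0, 0.0]]
force: [0.3, -2.6, -0.1]
width: 0.289
```

Call:
{"name": "apply_moves", "arguments": {"plan": [[[0.05,0,0,0,0,0,2.5],[0.1,0,0,0,0,0,2.5],[0.1,0,0,0,0,0,2.5]]]}}

```text
time_s: 22.28
eef_pos: [597.3, -52.8, 118.5]
tcp_rot: [[0.289, -0.001, -0.957], [0.957, -0.004, 0.289], [-0.004, -1.0, -0.0]]
force: [0.2, -3.0, -1.1]
width: 0.292
```

Call:
{"name": "apply_moves", "arguments": {"plan": [[[0.05,0,0,0,0,0,2.5],[0.1,0,0,0,0,0,2.5],[0.1,0,0,0,0,0,2.5]]]}}

```text
time_s: 22.53
eef_pos: [597.8, -51.8, 118.5]
tcp_rot: [[0.289, -0.001, -0.957], [0.957, -0.004, 0.289], [-0.004, -1.0, -0.001]]
force: [0.3, -2.8, -1.7]
width: 0.294
```

Call:
{"name": "apply_moves", "arguments": {"plan": [[[0.05,0,0,0,0,0,2.5],[0.1,0,0,0,0,0,2.5],[0.1,0,0,0,0,0,2.5]]]}}

```text
time_s: 22.78
eef_pos: [598.1, -51.2, 118.5]
tcp_rot: [[0.289, -0.001, -0.957], [0.957, -0.005, 0.289], [-0.005, -1.0, -0.001]]
force: [-0.2, -5.7, -1.0]
width: 0.295
```

```bash
python3 -c "
from h import *
rd()"
```

```text
t 22.78 p [598.1 -51.2 118.5] head 73.21 F [-0.2 -5.7 -1. ] M [-0.916 -0.058 -0.011] e6 0.029 w 0.295 j6 0.21
```

Call:
{"name": "apply_moves", "arguments": {"plan": [[[0.05,0,0,0,0,0,2.5],[0.1,0,0,0,0,0,2.5],[0.15,0,0,0,0,0,2.5],[0.15,0,0,0,0,0,2.5]]]}}

```text
time_s: 23.12
eef_pos: [598.2, -51.1, 118.5]
tcp_rot: [[0.29, -0.001, -0.957], [0.957, -0.008, 0.29], [-0.008, -1.0, -0.001]]
force: [-0.1, -7.8, -1.1]
width: 0.291
```

The tool stalled with the force at 7.8 N, so the lever is on its stop. I'll back off to centre, open and lift clear.

Call:
{"name": "apply_moves", "arguments": {"plan": [[[-0.2,0,0,0,0,0,2.5],[-0.4,0,0,0,0,0,2.5],[-0.4,0,0,0,0,0,3.5],[-0.4,0,0,0,0,0,4],[-0.4,0,0,0,0,0,4],[-0.4,-2,0,0,0,0,4],[-0.4,-5,0,0,0,0,4],[-0.4,-8,0,0,0,0,4],[-0.4,-12,0,0,0,0,4],[-7,-14,-3,0,0,0,4],[-14,-14,-6,0,0,0,4],[-20,-14,-6,0,0,0,4],[-20,-14,-6,0,0,0,4],[-20,-14,-6,0,0,0,4],[-20,-14,-6,0,0,0,4]]]}}

```text
time_s: 24.37
eef_pos: [596.5, -266.3, 259.8]
tcp_rot: [[0.298, -0.001, -0.955], [0.955, -0.011, 0.298], [-0.011, -1.0, -0.002]]
force: [-1.1, 0.9, 0.3]
width: 0.465
```

```bash
cat > f.py <<'E'
from h import *
np.set_printoptions(precision=1,suppress=True)
im,d=arm.get_image('scene');cv2.imwrite('pics/s5.png',cv2.resize(im[130:330,140:420],(770,550),interpolation=cv2.INTER_CUBIC))
for q in ['lock_pin','jar','tape','dap_block','knob']:
    for o in arm.outline_of(q,'scene')[:1]:
        P=cloud('scene',d,o['mask']); Q=P[P[:,2]>126]
        print(q,round(o['score'],2),np.median(P,0),Q.mean(0) if len(Q)>5 else '',cv2.minAreaRect(Q[:,:2].astype(np.float32)) if len(Q)>5 else '')
rd()
E
python3 f.py
```

```text
lock_pin 0.55 [577.4 -47.4 102.8] [595.6 -51.9 132.2] ((595.5391845703125, -52.49141311645508), (12.481185913085938, 10.959857940673828), 57.26345443725586)
jar 0.84 [391.  124.5  32.4]  
tape 0.9 [ 365.5 -220.7   14.7]  
dap_block 0.8 [679.2 132.6  47.4]  
knob 0.78 [456.2  -3.5 122. ] [458.8  -6.2 134.8] ((459.1636047363281, -8.106145858764648), (41.54280090332031, 13.890419006347656), 39.79248046875)
t 24.67 p [ 598.2 -257.1  260.1] head 73.28 F [0.5 0.4 0.2] M [ 0.  0. -0.] e6 0.002 w 0.471 j6 -0.111
```

View pics/s5.png

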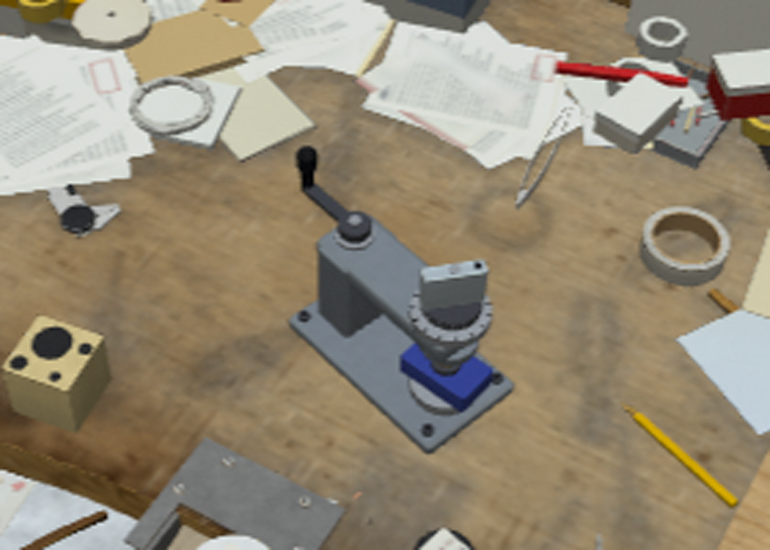

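The lever lies in line with the press, with its pin at about (307,165). The knob wing is unchanged, the gripper is clear, and the jar, tape and block are where they were.

```bash
python3 -c "
from cell import arm
print(arm.sign_off())"
```

```text
the job is handed in; nothing more can be done
None
```

The wax is clamped, the clutch has slipped three clicks, the lock lever is on its stop, and I have handed the job in at about 25 s of the 72 s allowed.

- **Knob:** I turned it clockwise about 2.1 rad. Torque was level at 0.12 N m until the foot bore at about 0.8 rad, then climbed to about 0.25 N m. I counted three drops, each about 24° after the last, matching the 0.42 rad click spacing. I stopped about 3° past the third low and let go, roughly 18° short of where a fourth click would pass. The final picture shows the wing where I released it, to within about 2°.
- **Lock lever:** I pushed the pin round at about 3 N. It then stalled on the stop, moving 0.1 mm for 1.5 mm commanded at 7.8 N, far below the 30 N limit. In the last picture the lever lies in line with the press.
- **Bystanders:** The jar, tape roll and doming block measured within about 4 mm of where they started, which is within measuring noise. The gripper is clear of everything.

No checks failed. The two cameras disagree by 2–3 mm on positions, and I could not check the click count directly, since the tell-tale pin is too fine to read; it rests on the torque record.

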